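Unlock the eccentric cam and run the module slide home

ROBOT

A 7-joint arm with a two-finger parallel gripper is mounted at the origin on the work surface. World frame = base frame: x ahead of the robot, y to its left, z up, the work surface at z = 0. Lengths are in m, angles in rad, forces in N, time in s.
With the tool pointing down it reaches from about 0.4 to 0.85 m from the base axis. Payload 10.4 kg.
Tool frame: the origin (TCP) lies midway between the tips of the shut fingers; the grasp point (between the pads) lies 19 mm behind it; z points along the fingers, y is the line along which they close (so a half turn about z gives the same grasp; the last joint's range is limited). The gripper opens to 87 mm and grips with 3 to 60 N. Pads are 19 mm wide; open, the fingers measure 117 mm over their backs; the gripper's body (75 mm by 190 mm) begins 51 mm behind the grasp point.
Start: joints at [1.235, 0.332, -0.065, 1.46, 0.022, 1.35, -0.088], TCP at [0.192, -0.595, 0.223] pointing down, gripper open.
Joint ranges: [-2.6, 2.6], [-0.5, 2.12], [-1.47, 1.34], [0.16, 2.42], [-1.27, 4.41], [0.06, 2.06], [-2.6, 2.6]. Speed limits (rad/s): [2.22, 2.22, 2.79, 2.79, 3.14, 3.14, 3.14].

INTERFACE

Orientations are given as a unit quaternion [x, y, z, w].
In Python, from bench import r gives the robot as it stands.
- The arm moves only by the tool arm_command, never from a script. Its argument "moves" is one flat list of numbers, 4 for each row, row after row: the shift along the tool's x, y, z in cm, then the turn about the tool's z in degrees. A call has 1 to 12 rows; each row shifts and turns the commanded pose from where the row before left it, along the tool's axes as they then stand; what a row does not reach is not made up. A row lasts 1/12 s, in which the tool goes at most 41.7 mm and 7.16 degrees, less where a joint would pass 70% of its speed; a pose out of reach is approached as far as the arm can. A call with a gripper value outside its range is refused whole. "fingers" is the opening in per cent of the stroke, from 0 (shut) to 100 (fully open), set as the call begins (left out, the last holds). The fingers move at their own pace and stop on an object; "squeeze" is the grip in N (left out, the last holds). Time passes only in rows, so rows that do not move let the fingers close. It gives the time, the measured TCP pose, the force, the opening and the grip force at its end, in the units of the state.
- r.read_state(): the state, without advancing time (a new reading comes with each control period).
- r.camera(name): name is "scene" or "top"; returns the picture (480x640x3 uint8, red, green, blue); there is no depth.
- r.camera_info(name): a dict with "fx", "fy", "cx", "cy" (pixels), "k1" (the pictures are not rectified: a ray, as slopes to the right and down, at radius r is drawn at 1 + k1 r^2 times it, then the intrinsics apply), "origin" and "attitude" of the camera in the world. Camera axes: x right, y up, looking along -z (the intrinsics and any distortion apply to the point x, -y, -z); pixel columns grow to the right and rows downward; lengths in m; the calibration is good to about 2 mm. A picture is of the moment at which its call begins. camera_info takes no time and is no camera call.
- r.close_job(): hands the job in; it is judged then, once.
The state is a dict: "time": time; "joint_positions": joint angles; "joint_vel": joint speeds; "joint_torque": joint torques, N m; "ee_pos": TCP position; "eef_rot": TCP orientation; "ft_force": force on the tool from outside, world axes, zero at the start; "torque": the same for the moment, N m; "width": finger opening in m; "grip_force": force on a finger pad.
Only numpy, scipy, OpenCV 4.12 (cv2) and the standard library are available. Lean on these libraries where they do the work, as an engineer would, in place of code of your own. Each camera call takes 0.05 s, during which the arm holds its last target. There are 200 camera calls.

TASK

On the assembly fixture, use the fingertips to turn the cam by its handle to its low point, so that the handle points straight away from the slide, in line with the slide's travel. Only then push the slide that carries the circuit module forward until it is fully home. Push only: do not grip the handle, do not lift anything, and leave the relay, the screwdriver, the bin and the bottle where they are.

Things in the scene. Friction and masses are not known exactly. Their poses are not given: they have to be found in the camera images.
- fixture: Aluminium base plate screwed to the table, 350 x 180 x 12 mm; place and yaw vary (the slide travels roughly from the robot's left to its right). x axis: the slide's forward direction, z up; origin on the table (plate x -165 to 185, y -90 to 90 mm). Slide guides at y -68 and 68, top at z 26 mm. Black contact block at x 37 to 87, y -70 to -14, top at z 48 mm.
- cam_turn (a joint): Angle (rad) of cam and handle about the vertical pivot: the handle's direction, from the fixture's +x, positive counter-clockwise seen from above. 0 = low point: handle points away from the slide, along +x. Starts at 1.3 to 2.4, so turn it clockwise. Range -0.6 to 2.7, no detent at 0, stays where it is left. Stiff: about 0.25 N m, some 3.5 N at the middle of the handle.
- cam: Cam and handle in one; origin on the pivot axis, at x 95, y 35, z 18 mm in the fixture's frame; x axis along the handle to its free end. Steel disc radius 32 mm, z 18 to 38 mm, centre 16 mm off the pivot towards the handle: its thick side blocks the slide's nose away from the low point. On top a black straight bar handle, 14 mm wide, flat upright sides, z 44 to 68 mm, reaching 103 mm out from the pivot.
- handle_mid (a point): Middle of the handle bar's cross-section, 75 mm out from the pivot, 56 mm above the table: a good place to push against the bar's side. Its x axis points outward along the handle.
- slide (a joint): Travel (m) of the slide along the fixture's +x: 0 fully back, 0.050 fully home against its hard stop, the module's edge connector then in the contact block. Starts between 0 and 0.012. Friction about 3 N; stays where it is left.
- push_face (a point): Middle of the slide's flat upright white rear face, to be pushed: 120 mm wide along the fixture's y, from 26 to 58 mm above the table; this point 42 mm up, at fixture x = -120 mm + travel, y 0. Its x axis is the push direction. Behind it the bare plate (top at 12 mm). Slide 120 mm long, parts on it up to 54 mm high; at its front a steel nose 28 mm long, 46 mm wide, top at 33 mm, faces the cam.
- relay: Loose grey relay block 42 x 32 x 34 mm standing on the table off the plate's cam end; origin under its centre. Leave alone.
- screwdriver: Loose screwdriver, 170 mm long, lying on the table behind the plate's rear end, across it; origin under its middle, x along it. Leave alone.
- bin: Loose open black plastic bin 120 x 90 x 45 mm on the table beside the fixture; origin under its centre. Leave alone.
- bottle: Loose white plastic bottle, 60 mm diameter, 150 mm tall, standing on the table off the plate's rear corner; origin under its centre. Leave alone.

How it is judged:
On the way, in this order (a step that is already met when the one before it is completed fails the run):
1. the cam stands at its low point (within 15 degrees) while the slide is still back (value of joint cam_turn between -0.26 and 0.26 rad and value of joint slide below 0.02 m), for 0.2 s.
2. the slide is pushed home (value of joint slide above 0.046 m and value of joint cam_turn between -0.26 and 0.26 rad), for 0.2 s.
At the end, for the whole second after the job is handed in: The slide is within 4 mm of fully home, the cam is within 15 degrees of its low point, both at rest; relay, screwdriver, bin and upright bottle within 25 mm of where they began (all of step 2 and value of joint slide below 0.055 m and velocity of joint slide between -0.01 and 0.01 m/s and velocity of joint cam_turn between -0.05 and 0.05 rad/s and angle between bottle's own z axis and vertical below 0.2 rad and distance of each of relay, screwdriver, bin, bottle from where it was at the start of the episode below 0.025 m); the robot touches nothing.
It fails at once if the slide was pushed ahead (beyond 20 mm) while the cam was not at its low point (value of joint slide above 0.02 m and (value of joint cam_turn above 0.3 rad or value of joint cam_turn below -0.3 rad)).
It fails at once if the cam handle was gripped or forced (over 32 N between fingers and handle) (contact force between the fingers and cam above 32 N).
It fails at once if a loose thing was lifted (height (world z) of any of relay, screwdriver, bin, bottle above 0.03 m).
It fails at once if a loose thing was pushed away (distance of any of relay, screwdriver, bin, bottle from where it was at the start of the episode above 0.03 m).
It also fails if it takes over 54 s, if anything falls off the work surface, if the arm or the gripper's body presses on something with over 40 N, if the wrist force passes 120 N, or if a joint passes its speed limit or range.

## Working session

There is one attempt and no reset: what is moved stays moved. The work goes in short steps, Python scripts to look and compute and a tool call to move; the robot and the scene stay as the last step left them, time stands still between calls to the robot, and variables do not carry over. Pictures are saved under pics/ and viewed, at most 10 in all, crops included, and the job is handed in when it is done.

Besides the shell and the picture viewer there is one more tool, called after "Emit:" as a command line: name --argument value ..., lists and objects as JSON in quotes. arm_command: Moves the arm, as the interface text tells. Its arguments: {"type":"object","properties":{"moves":{"type":"array"},"fingers":{"type":"number"},"squeeze":{"type":"number"}},"required":["moves"]}

```bash
mkdir -p pics; python3 - <<'E'
from bench import r
import cv2
for n in("scene","top"):
    cv2.imwrite(f"pics/{n}0.png",r.camera(n)[:,:,::-1]); print(r.camera_info(n))
s=r.read_state();print(s["time"],s["ee_pos"],s["eef_rot"],s["width"])
E
```

```text
{'fx': 460.37337611973413, 'fy': 460.37337611973413, 'cx': 317.1632334333647, 'cy': 229.52989458662893, 'k1': 3.9989774444783394e-05, 'origin': array([ 1.15258672, -0.03329082,  0.58108846]), 'attitude': array([0.31764706, 0.27255966, 0.59219981, 0.68855716])}
{'fx': 454.96186425407745, 'fy': 454.96186425407745, 'cx': 319.5820330262259, 'cy': 244.1566789362959, 'k1': -0.024883708605834914, 'origin': array([0.43342261, 0.07057112, 0.86770003]), 'attitude': array([-0.06655603,  0.05919088,  0.70651094, -0.7020748 ])}
0.1 [ 0.1922091  -0.59437534  0.22182927] [ 9.87796811e-01  1.55746835e-01 -1.19190858e-04 -6.07934460e-04] 0.08685770015862128
```

View pics/top0.png

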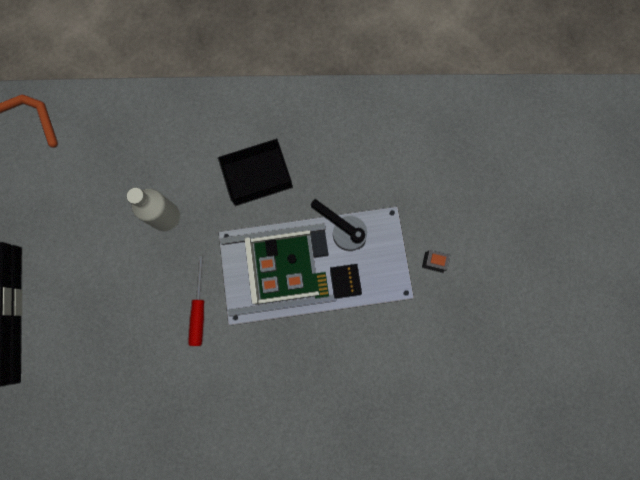

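View pics/scene0.png

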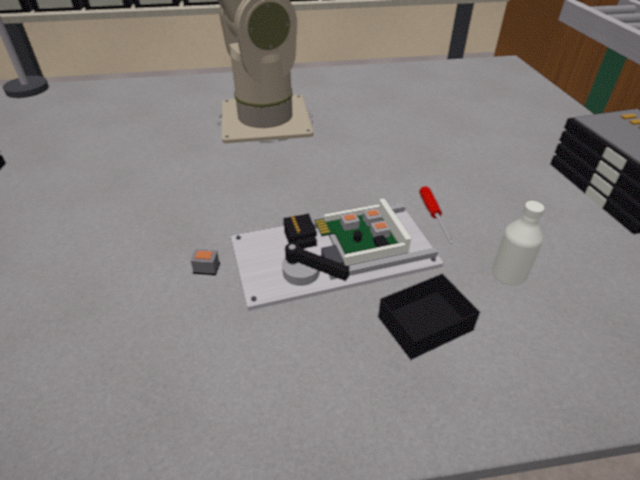

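The top view shows the plate with corners near (220,233), (396,208), (413,298) and (228,325). The cam pivot is near (357,236) and the handle tip near (314,204). The bottle is at (150,208), the bin at (255,172), the screwdriver at (197,310) and the relay at (436,261). The scene view shows the same layout.

```bash
cat > h.py <<'E'
from bench import r
import cv2, numpy as np
from scipy.spatial.transform import Rotation as R
def ray(n,uv,z):
    c=r.camera_info(n); K=np.array([[c["fx"],0,c["cx"]],[0,c["fy"],c["cy"]],[0,0,1]])
    p=np.array(uv,float).reshape(-1,1,2); z=np.broadcast_to(z,len(p))
    q=cv2.undistortPoints(p,K,np.array([c["k1"],0,0,0,0.]))[:,0]
    d=R.from_quat(c["attitude"]).apply(np.c_[q[:,0],-q[:,1],-np.ones(len(q))])
    return c["origin"]+d*((z-c["origin"][2])/d[:,2])[:,None]
def fit(P,Q): # 2D rigid: fixture P -> world Q
    pc,qc=P.mean(0),Q.mean(0); a,b=P-pc,Q-qc
    t=np.arctan2((a[:,0]*b[:,1]-a[:,1]*b[:,0]).sum(),(a*b).sum())
    M=np.array([[np.cos(t),-np.sin(t)],[np.sin(t),np.cos(t)]])
    return t,M,qc-M@pc
E
python3 - <<'E'
from h import *
im=cv2.imread("pics/top0.png"); hsv=cv2.cvtColor(im,cv2.COLOR_BGR2HSV)
m=((im.min(2)>110)).astype(np.uint8)*255; m[:195]=0;m[335:]=0;m[:,:210]=0;m[:,425:]=0
m=cv2.morphologyEx(m,cv2.MORPH_OPEN,np.ones((3,3)))
pts=cv2.findNonZero(m); hull=cv2.convexHull(pts)
print(cv2.boundingRect(hull)); 
ap=cv2.approxPolyDP(hull,6,True)[:,0]; print(ap.tolist())
rect=cv2.boxPoints(cv2.minAreaRect(hull)); print(rect)
# corners by nearest of approx to guess
g=np.array([[220,233],[396,208],[413,298],[228,325]])
C=np.array([ap[np.argmin(((ap-x)**2).sum(1))] for x in g])
W=ray("top",C,.012);print(W.round(4))
P=np.array([[-.165,.09],[.185,.09],[.185,-.09],[-.165,-.09]])
t,M,o=fit(P,W[:,:2]);print("yaw",t,np.degrees(t),"o",o,"res mm",((P@M.T+o-W[:,:2])*1e3).round(1).tolist())
# handle: dark pixels
d=((im.max(2)<45)).astype(np.uint8); d[:195]=0;d[250:]=0;d[:,:305]=0;d[:,372:]=0
n,l,st,ce=cv2.connectedComponentsWithStats(d); print(st.tolist(),ce.round(1).tolist())
T=lambda w:(w[:,:2]-o)@M
for uv,z in (((357,236),.068),((314.,204),.068),((253,270),.058)): print(uv,T(ray("top",[uv],z)).round(4))
cv2.imwrite("pics/crop.png",cv2.resize(im[190:335,185:455],None,fx=2.9,fy=2.9,interpolation=cv2.INTER_CUBIC))
E
```

```text
(219, 207, 194, 118)
[[412, 298], [229, 324], [219, 232], [397, 207]]
[[215.09598 231.95496]
 [399.91867 205.75958]
 [413.0765  298.59546]
 [228.25381 324.79083]]
[[ 0.6127  0.2729  0.012 ]
 [ 0.6595 -0.0713  0.012 ]
 [ 0.4839 -0.0931  0.012 ]
 [ 0.4378  0.2484  0.012 ]]
yaw -1.436760191774396 -82.32029516107967 o [0.54714668 0.09910894] res mm [[1.6, 1.8], [1.5, -0.9], [-1.2, -3.1], [-1.9, 2.2]]
[[0, 0, 640, 480, 306388], [311, 199, 54, 44, 575], [311, 231, 16, 19, 222], [305, 237, 2, 6, 7], [305, 245, 2, 3, 6], [305, 249, 2, 1, 2]] [[319.5, 239.5], [337.9, 221.0], [318.3, 240.3], [305.1, 239.7], [305.5, 246.0], [305.5, 249.0]]
(357, 236) [[0.0928 0.0325]]
(314.0, 204) [[0.0247 0.102 ]]
(253, 270) [[-0.1003 -0.0008]]
```

View pics/crop.png

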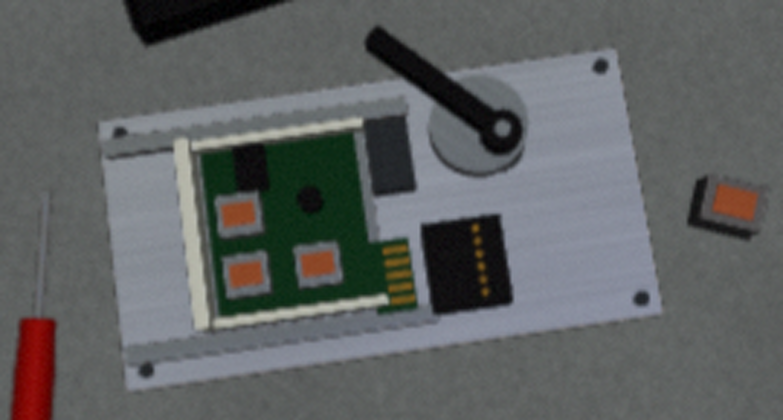

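The crop confirms the handle runs from the pivot at about px (357,236) to its tip at (314,204). That puts cam_turn near 2.34 rad, with the slide almost fully back. With the tool yawed so that tool (x,y,z) = fixture (y,x,-z), I can make the moves directly in fixture axes.

```bash
cat >> h.py <<'E'
YAW=-1.43676; O=np.array([.54715,.09911]); M=np.array([[np.cos(YAW),-np.sin(YAW)],[np.sin(YAW),np.cos(YAW)]])
F=lambda w:(np.atleast_2d(w)[:,:2]-O)@M
def tool():
    s=r.read_state(); a=R.from_quat(s["eef_rot"]).as_matrix()[:,0]
    print("t",s["time"],"fix mm",(F(s["ee_pos"])[0]*1e3).round(1),"z",round(s["ee_pos"][2]*1e3,1),"turn deg",round(np.degrees(np.arctan2(a[1],a[0])-(YAW+np.pi/2)),2),"F",np.round(s["ft_force"],1),"w",round(s["width"],3))
E
python3 - <<'E'
from h import *
tool()
im=cv2.imread("pics/top0.png")
d=((im.max(2)<45)).astype(np.uint8); d[:195]=0;d[250:]=0;d[:,:305]=0;d[:,372:]=0
n,l=cv2.connectedComponents(d); y,x=np.nonzero(l==1)
p=F(ray("top",np.c_[x,y],.068)); v=cv2.fitLine(p.astype(np.float32),cv2.DIST_HUBER,0,.001,.001).ravel(); print("line",v, "ang",np.arctan2(v[1],v[0]), "far",p[np.argmax(np.hypot(*(p-[.095,.035]).T))])
print("rear edge",F(ray("top",[(249.3,270.7)],.058)),"bottle",F(ray("top",[(166,220)],0.0)),"cap",F(ray("top",[(135,195)],.15)),"bin corners",F(ray("top",[(219,157),(277,140),(292,187),(236,204)],[.045,.045,.045,.0])).round(3).tolist(), "relay",F(ray("top",[(438,260)],.034)))
for t in np.radians([134,115,100,85,70,55,40,25,12,0]):
    u=np.array([np.cos(t),np.sin(t)]);n=np.array([-u[1],u[0]]);h=15*abs(u[1])+10*abs(u[0])
    print(round(np.degrees(t)),(np.array([95,35])+85*u+(7+h)*n).round(1))
E
```

```text
t 0.1 fix mm [ 639.8 -444.4] z 221.8 turn deg 10.24 F [ 0.9  0.  -0.5] w 0.087
line [ 0.70012444 -0.71402085  0.06284661  0.06469748] ang -0.7952246 far [0.01953455 0.10462832]
rear edge [[-0.1069887  -0.00114281]] bottle [[-0.26744726  0.12993247]] cap [[-0.26679365  0.13696745]] bin corners [[-0.142, 0.226], [-0.028, 0.244], [-0.011, 0.147], [-0.127, 0.143]] relay [[ 0.23746484 -0.02697336]]
134 [18.2 79. ]
115 [ 36.6 101.5]
100 [ 57.1 114.6]
85 [ 79.7 121.7]
70 [101.  123.3]
55 [123.3 119. ]
40 [144.5 108.3]
25 [162.6  91.2]
12 [174.   72.1]
0 [180.  52.]
```

Emit:
arm_command --moves '[0,0,0,5.1,0,0,0,5.1,2,-2.5,0,0,2,-2.5,0,0,2,-2.5,0,0,2,-2.5,0,0,2,-2.5,0,0,2,-2.5,0,0,2,-2.5,0,0,2,-2.5,0,0,2,-2.5,0,0,2,-2.5,0,0]' --fingers 0

```text
time: 1.1
ee_pos: [0.3573, -0.3185, 0.2223]
eef_rot: [0.998, 0.067, -0.0, -0.0]
ft_force: [-0.1, -1.0, -0.7]
width: 0.0148
grip_force: 0.0
```

```bash
python3 -c "from h import *; tool()"
```

```text
t 1.1 fix mm [ 388.5 -243.9] z 222.3 turn deg 0.04 F [-0.1 -1.  -0.7] w 0.015
```

Emit:
arm_command --moves '[2.6,-3,0,0,2.6,-3,0,0,2.6,-3,0,0,2.6,-3,0,0,2.6,-3,0,0,2.6,-3,0,0,2.6,-3,0,0,2.6,-3,0,0,2.6,-3,0,0,2.6,-3,0,0,2.6,-3,0,0,2.6,-3,0,0]'

```text
time: 2.1
ee_pos: [0.6184, 0.08, 0.2221]
eef_rot: [0.998, 0.067, -0.0, 0.0]
ft_force: [0.6, 0.2, 1.5]
width: 0.0002
grip_force: 0.0
```

```bash
python3 -c "from h import *; tool()"
```

```text
t 2.1 fix mm [28.5 68.1] z 222.1 turn deg 0.0 F [0.6 0.2 1.5] w 0.0
```

Emit:
arm_command --moves '[0.4,-1.9,0,0,0,0,2.5,0,0,0,2.5,0,0,0,2.5,0,0,0,2.5,0,0,0,2.5,0,0,0,0.7,0,0,0,0,0]'

```text
time: 2.77
ee_pos: [0.6177, 0.0975, 0.0883]
eef_rot: [0.998, 0.067, -0.002, 0.0]
ft_force: [-0.3, -0.7, -0.2]
width: 0.0004
grip_force: 0.0
```

```bash
python3 - <<'E'
from h import *
tool()
a,b=r.camera("scene"),r.camera("top")
p=np.hstack([cv2.resize(a[170:350,200:420],None,fx=1.8,fy=1.8),cv2.resize(b[150:330,200:420],None,fx=1.8,fy=1.8)])
cv2.imwrite("pics/near.png",p[:,:,::-1])
E
```

```text
t 2.7667 fix mm [11.  69.7] z 88.3 turn deg 0.04 F [-0.3 -0.7 -0.2] w 0.0
```

View pics/near.png

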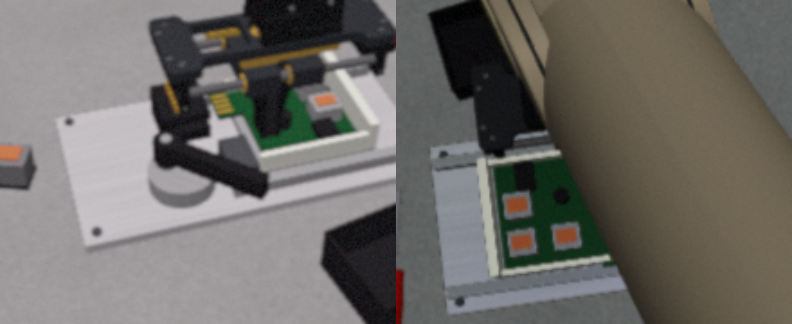

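The scene crop shows the shut fingers hovering between the handle and the slide, as computed, with the handle still unmoved. I'll lower them to handle height.

Emit:
arm_command --moves '[0.4,0,1.3,0,0,0,1.3,0,0,0,1.2,0,0,0,0,0]'

```text
time: 3.2
ee_pos: [0.6215, 0.098, 0.0495]
eef_rot: [0.998, 0.067, -0.002, 0.0]
ft_force: [-1.0, -0.0, -0.2]
width: 0.0006
grip_force: 0.0
```

```bash
python3 -c "from h import *; tool()"
```

```text
t 3.2 fix mm [11.1 73.5] z 49.5 turn deg 0.04 F [-1.  -0.  -0.2] w 0.001
```

Emit:
arm_command --moves '[0.3,0.35,0,0,0.3,0.35,0,0,0.55,0.45,0,0,0.55,0.45,0,0,0.55,0.45,0,0,0.55,0.5,0,0,0.33,0.5,0,0,0.33,0.5,0,0,0.33,0.5,0,0,0.33,0.55,0,0]'

```text
time: 4.03
ee_pos: [0.6705, 0.0582, 0.0525]
eef_rot: [0.998, 0.067, 0.0, -0.0]
ft_force: [-3.0, 1.4, -0.1]
width: 0.0002
grip_force: 1.4
```

```bash
python3 -c "from h import *; tool()"
```

```text
t 4.0333 fix mm [ 57.  116.7] z 52.5 turn deg 0.06 F [-3.   1.4 -0.1] w 0.0
```

Emit:
arm_command --moves '[0.17,0.76,0.1,0,0.17,0.76,0.1,0,0.17,0.76,0,0,0.05,0.71,0,0,0.05,0.71,0,0,0.05,0.71,0,0,-0.14,0.74,0,0,-0.14,0.74,0,0,-0.14,0.74,0,0,-0.36,0.7,0,0,-0.36,0.7,0,0,-0.36,0.7,0,0]'

```text
time: 5.03
ee_pos: [0.6734, -0.0299, 0.0507]
eef_rot: [0.998, 0.067, 0.0, 0.0]
ft_force: [0.1, 3.5, 0.0]
width: 0.0005
grip_force: 1.7
```

```bash
python3 -c "from h import *; tool()"
```

```text
t 5.0333 fix mm [144.7 107.9] z 50.7 turn deg 0.04 F [0.1 3.5 0. ] w 0.001
```

Emit:
arm_command --moves '[-0.56,0.6,0,0,-0.56,0.6,0,0,-0.56,0.6,0,0,-0.64,0.38,0,0,-0.64,0.38,0,0,-0.64,0.38,0,0,-0.48,0.13,0,0,-0.48,0.13,0,0,-0.48,0.13,0,0,-0.48,0.13,0,0,0,0,0,0]'

```text
time: 5.95
ee_pos: [0.6226, -0.0717, 0.0506]
eef_rot: [0.998, 0.067, -0.0, 0.0]
ft_force: [-0.5, 0.7, -0.4]
width: 0.0001
grip_force: 0.0
```

```bash
python3 - <<'E'
from h import *
tool()
a,b=r.camera("scene"),r.camera("top")
p=np.hstack([cv2.resize(a[170:350,180:400],None,fx=1.8,fy=1.8),cv2.resize(b[150:330,220:440],None,fx=1.8,fy=1.8)])
cv2.imwrite("pics/near2.png",p[:,:,::-1])
E
```

```text
t 5.95 fix mm [179.3  52. ] z 50.6 turn deg 0.02 F [-0.5  0.7 -0.4] w 0.0
```

View pics/near2.png

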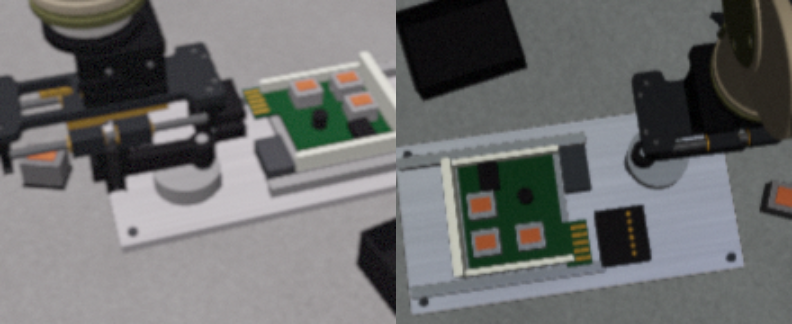

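The handle now looks in line with the slide's travel and the slide hasn't moved. I'll retreat and travel to the rear, then verify the angle.

Emit:
arm_command --moves '[1,0,0,0,0.5,0,-1,0,0,0,-2.5,0,0,0,-2.5,0,0,0,-2,0,-1.4,-3,0,0,-1.4,-3,0,0,-1.4,-3,0,0,-1.4,-3,0,0,-1.4,-3,0,0,-1.4,-3,0,0,0,-3,0,0]'

```text
time: 7.05
ee_pos: [0.5248, 0.1287, 0.1313]
eef_rot: [0.998, 0.068, -0.0, 0.001]
ft_force: [1.5, -0.1, -0.8]
width: 0.0005
grip_force: 0.0
```

Emit:
arm_command --moves '[0,-3,0,0,0,-3,0,0,0,-3,0,0,0,-3,0,0,0,0,0,0]'

```text
time: 7.47
ee_pos: [0.5085, 0.2537, 0.1317]
eef_rot: [0.997, 0.071, 0.0, -0.002]
ft_force: [0.3, 1.0, -0.8]
width: 0.0005
grip_force: 0.0
```

```bash
python3 - <<'E'
from h import *
tool()
a,b=r.camera("scene"),r.camera("top")
cv2.imwrite("pics/top3.png",b[:,:,::-1]);cv2.imwrite("pics/scene3.png",a[:,:,::-1])
p=np.hstack([cv2.resize(a[170:350,180:400],None,fx=1.8,fy=1.8),cv2.resize(b[150:330,220:440],None,fx=1.8,fy=1.8)])
cv2.imwrite("pics/near3.png",p[:,:,::-1])
E
```

```text
t 7.4667 fix mm [-158.3  -17.6] z 131.7 turn deg 0.48 F [ 0.3  1.  -0.8] w 0.001
```

View pics/near3.png

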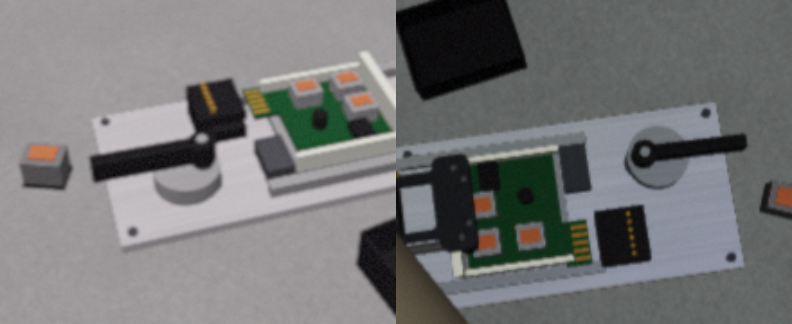

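The handle runs from about px (357,235) to (414,228), nearly parallel to the plate edge. The slide is still back and the black contact block is clear. I'll measure the angle numerically.

```bash
python3 - <<'E'
from h import *
im=cv2.imread("pics/top3.png")
d=((im.max(2)<45)).astype(np.uint8); d[:215]=0;d[250:]=0;d[:,:350]=0;d[:,419:]=0
n,l,st,_=cv2.connectedComponentsWithStats(d); k=1+np.argmax(st[1:,4]); y,x=np.nonzero(l==k)
p=F(ray("top",np.c_[x,y],.068)); v=cv2.fitLine(p.astype(np.float32),cv2.DIST_HUBER,0,.001,.001).ravel(); print(st[k],v,np.degrees(np.arctan2(v[1],v[0])))
E
```

```text
[351 225  64  18 565] [ 0.9999251  -0.01224222  0.13717113  0.03292258] -0.7014452
```

Emit:
arm_command --moves '[0.9,0,0,0,0.9,0,2,0,0,0,2.3,0,0,0,2.3,0,0,0,2.3,0,0,0,0.3,0,0,0,0,0]'

```text
time: 8.15
ee_pos: [0.5287, 0.2475, 0.0375]
eef_rot: [0.998, 0.066, -0.001, 0.001]
ft_force: [-0.3, 0.3, 0.5]
width: 0.0001
grip_force: 0.0
```

```bash
python3 -c "from h import *; tool()"
```

```text
t 8.15 fix mm [-149.5    1.6] z 37.5 turn deg -0.07 F [-0.3  0.3  0.5] w 0.0
```

Emit:
arm_command --moves '[0,0.5,0,0,0,0.5,0,0,0,0.5,0,0,0,0.5,0,0,0,0.5,0,0,0,0.5,0,0,0,0.5,0,0,0,0.5,0,0,0,0.5,0,0,0,0.5,0,0,0,0.5,0,0,0,0.5,0,0]'

```text
time: 9.15
ee_pos: [0.5369, 0.1897, 0.0388]
eef_rot: [0.998, 0.067, 0.0, -0.0]
ft_force: [0.6, 3.8, 2.5]
width: 0.0003
grip_force: 2.0
```

Emit:
arm_command --moves '[0,0.1,0,0,0,0.1,0,0,0,0.1,0,0,0,0,0,0]'

```text
time: 9.48
ee_pos: [0.5372, 0.1866, 0.0385]
eef_rot: [0.998, 0.067, 0.0, 0.0]
ft_force: [1.3, 1.6, 1.0]
width: 0.0004
grip_force: 1.0
```

```bash
python3 -c "from h import *; tool()"
```

```text
t 9.4833 fix mm [-88.    1.8] z 38.5 turn deg 0.04 F [1.3 1.6 1. ] w 0.0
```

Push on in small steps until the force rises at the hard stop.

Emit:
arm_command --moves '[0,0.1,0,0,0,0.1,0,0,0,0.1,0,0]'

```text
time: 9.73
ee_pos: [0.5375, 0.184, 0.0385]
eef_rot: [0.998, 0.068, 0.0, -0.0]
ft_force: [1.8, 3.3, -0.1]
width: 0.0005
grip_force: 1.6
```

Emit:
arm_command --moves '[0,0.1,0,0,0,0.1,0,0]'

```text
time: 9.9
ee_pos: [0.5378, 0.1818, 0.0385]
eef_rot: [0.998, 0.067, 0.0, -0.0]
ft_force: [2.0, 3.4, -0.3]
width: 0.0004
grip_force: 1.6
```

```bash
python3 -c "from h import *; tool()"
```

```text
t 9.9 fix mm [-83.2   1.8] z 38.5 turn deg 0.04 F [ 2.   3.4 -0.3] w 0.0
```

Emit:
arm_command --moves '[0,0.1,0,0,0,0.1,0,0]'

```text
time: 10.07
ee_pos: [0.5381, 0.1797, 0.0385]
eef_rot: [0.998, 0.067, 0.0, 0.0]
ft_force: [0.9, 3.4, 0.1]
width: 0.0006
grip_force: 1.6
```

Emit:
arm_command --moves '[0,0.1,0,0,0,0.1,0,0,0,0,0,0]'

```text
time: 10.32
ee_pos: [0.5383, 0.1775, 0.0385]
eef_rot: [0.998, 0.067, -0.0, 0.0]
ft_force: [0.8, 1.5, -0.3]
width: 0.0004
grip_force: 1.0
```

```bash
python3 -c "from h import *; tool()"
```

```text
t 10.3167 fix mm [-78.8   1.7] z 38.5 turn deg 0.02 F [ 0.8  1.5 -0.3] w 0.0
```

Emit:
arm_command --moves '[0,0.1,0,0,0,0.1,0,0,0,0.1,0,0]'

```text
time: 10.57
ee_pos: [0.5383, 0.1773, 0.0386]
eef_rot: [0.998, 0.068, 0.0, -0.002]
ft_force: [1.9, 12.9, -4.4]
width: 0.0004
grip_force: 6.4
```

```bash
python3 - <<'E'
from h import *
tool()
a,b=r.camera("scene"),r.camera("top")
p=np.hstack([cv2.resize(a[170:350,230:450],None,fx=1.8,fy=1.8),cv2.resize(b[180:360,210:430],None,fx=1.8,fy=1.8)])
cv2.imwrite("pics/near4.png",p[:,:,::-1])
E
```

```text
t 10.5667 fix mm [-78.6   1.7] z 38.6 turn deg 0.13 F [ 1.9 12.9 -4.4] w 0.0
```

View pics/near4.png

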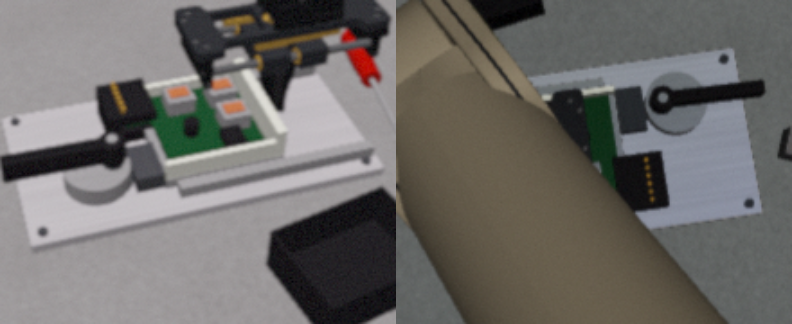

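The force jumped to 13 N and the motion stopped. The pictures show the nose up against the disc and the connector in the black block, so the slide is home. I'll back off, lift and verify.

Emit:
arm_command --moves '[0,-0.5,0,0,0,-1.5,0,0,0,-1.5,0,0,0,0,-2,0,0,0,-3,0,0,0,-3,0,0,0,-3,0,-2.5,0,0,0,-2.5,0,0,0,-2.5,0,0,0,-2.5,0,0,0,0,0,0,0]'

```text
time: 11.67
ee_pos: [0.4307, 0.195, 0.1479]
eef_rot: [0.998, 0.068, -0.001, 0.002]
ft_force: [1.3, 0.3, 0.7]
width: 0.0003
grip_force: 0.0
```

```bash
python3 - <<'E'
from h import *
tool()
a,b=r.camera("scene"),r.camera("top")
p=np.hstack([cv2.resize(a[100:340,160:560],None,fx=1,fy=1),cv2.resize(b[130:370,80:480],None,fx=1,fy=1)])
cv2.imwrite("pics/near5.png",p[:,:,::-1])
E
```

```text
t 11.6667 fix mm [-110.5 -102.6] z 147.9 turn deg 0.1 F [1.3 0.3 0.7] w 0.0
```

View pics/near5.png

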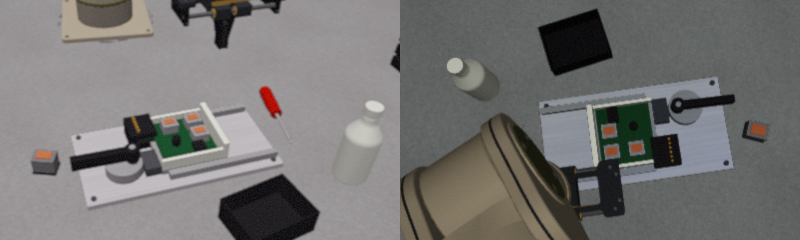

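The slide is home (rear edge at about -70 mm, near px 270 in the top view), the handle lies along +x, and the loose objects haven't moved.

```bash
python3 -c "from bench import r; print(r.close_job())"
```

```text
the job is handed in; nothing more can be done
None
```

I turned the cam to its low point (measured at about -0.7°), then pushed the slide home against its hard stop, and handed the job in at about 12 s; no verdict came back. In the last pictures the relay, screwdriver, bin and bottle stand where they began.

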